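# Pin the sprung shoe of a hose pump open for a hose change

### The job

The hose pump needs a new hose, so lock its spring-loaded pressure shoe open: take the red-knobbed service pin from the wooden block, put it through the yellow-ringed eye of the swing plate, use it to swing the plate away from the rotor against its spring until the pin finds the hidden hole in the lock plate beneath, and push it fully home so that the plate stays open when you let go. Do not let the plate snap back, and leave the black pin and the other things near by where they are.

Things in the scene. Friction and masses are not known exactly. Their poses are not given: they have to be found in the camera images.
- pump: hose pump, fixed: blue housing 210 (x) x 260 (y) x 60 mm; origin at the centre of its underside, z up, its panel (knob, switch) faces its own -x. On top, in its frame: pivot column at (75, 5) mm with spring and cap up to z = 132 mm, spring post at (89, 50) mm up to z = 118 mm, rotor with white rollers at (17, 80) mm, 37 mm in radius, up to z = 98 mm
- pivot (a point): point on the swing plate's vertical pivot axis, 98 mm above the bench. A fixed steel lock plate lies 2 mm under the swing plate, its flat greased top at z = 84 mm below the whole path of the eye. It has one chamfered hole, 14 mm wide, 24 mm deep, on the eye's circle, always covered by the swing plate: a pin in the eye rides on the lock plate and drops where the hole is
- eye (a point): centre of the eye at the swing plate's upper face; moves with the plate, 120 mm from the pivot axis. The eye is a chamfered round hole 14 mm in diameter, ringed in yellow, through the grey fan-shaped plate (12 mm thick, z = 86 to 98 mm, reaching 143 mm from the pivot). At rest it lies from the pivot towards the pump's -x
- swing_plate (a joint): angle of the plate, rad: 0 at rest, shoe at the rotor; grows counter-clockwise from above (eye from the pump's -x to its -y), end stop at 0.74. A spring drives it back: torque 0.4 N m plus 0.8 per rad, i.e. 3.3 N at the eye at rest, 7.3 N at 0.6. Set to suit the hose, the lock plate's hole meets the eye at an unknown angle between 0.40 and 0.66: feel for it. Grip firmly: the spring tips the pin
- service_pin: loose red-knobbed pin, 80 mm long, 60 to 130 g; origin at its tip, z towards the knob. Shank 12 mm in diameter from 0 to 36 mm (first 4 mm tapered to 7 mm), collar 26 mm wide from 36 to 42, knob 34 mm wide from 45 to 80. Stands upright in one hole of the block, collar on its top. Fully home in the pump its collar sits on the swing plate, its tip at z = 62 mm
- black_pin: another pin with a black knob 28 mm in diameter, 80 mm tall, loose, upright in the other hole of the block; to be left there. Origin at its tip, z up
- pin_block: wooden block 56 (x) x 116 (y) x 42 mm, fixed; origin at the centre of its underside. Its two holes are at y = -30 and +30 mm, 14 mm in diameter, 38 mm deep. Keep the arm on the robot's side of what stands behind it: a gas bottle with gauges (x > 0.53 m, y -0.05 to 0.15 m, 0.47 m tall) and a black cable hanging across at z = 0.21 m and up (x > 0.50 m at y < 0.2 m, x > 0.46 m farther left)
- tape_roll: black roll of electrical tape lying flat, 62 mm in diameter, 19 mm high, loose, not to be disturbed
- dose_bottle: white bottle 42 mm in diameter, 86 mm tall, upright, loose, not to be disturbed
- tube_valve: small white and blue tube valve 56 mm long, lying, loose, not to be disturbed
Things that resemble listed ones, but are neither listed nor needed, are in the scene too. Leave any green look-alike of the service_pin alone.

How it is judged:
On the way, in this order (a step that is already met when the one before it is completed fails the run):
1. the service pin stands through the eye of the swing plate (horizontal distance between service_pin and eye below 0.006 m and z of service_pin in the frame of pump below 0.093 m), for 0.1 s.
2. the plate is swung open with the pin through its eye (value of joint swing_plate above 0.3 rad and horizontal distance between service_pin and eye below 0.008 m), for 0.1 s.
At the end, for the whole second after the job is handed in: the swing plate rests open (more than 0.33 rad), held by the service pin, which stands upright (within 0.15 rad) through the eye and in the lock plate's hole, pushed home to within 5 mm (tip below z = 67 mm), everything at rest (value of joint swing_plate above 0.33 rad and velocity of joint swing_plate between -0.05 and 0.05 rad/s and z of service_pin in the frame of pump below 0.067 m and horizontal distance between service_pin and eye below 0.008 m and angle between service_pin's own z axis and vertical below 0.15 rad and linear speed of service_pin below 0.02 m/s); the robot touches nothing.
It fails at once if the swing plate snaps back (faster than 3 rad/s) (velocity of joint swing_plate below -3 rad/s).
It fails at once if the black pin, the tape, the bottle or the valve is moved by more than 25 mm (distance of any of black_pin, tape_roll, dose_bottle, tube_valve from where it was at the start of the episode above 0.025 m).
It also fails if it takes over 64 s, if anything falls off the work surface, if the arm or the gripper's body presses on something with over 40 N, if the wrist force passes 120 N, or if a joint passes its speed limit or range.

### The arm

A 7-joint arm with a two-finger parallel gripper is mounted at the origin on a cart in front of the work surface, level with it; the furniture and walls round the work are solid. World frame = base frame: x ahead of the robot, y to its left, z up, the work surface at z = 0. Lengths are in m, angles in rad, forces in N, time in s.
With the tool pointing down it reaches from about 0.4 to 0.85 m from the base axis. Payload 4.4 kg.
Tool frame: the origin (TCP) lies on the mounting face of the last link; the fingertips stand 199 mm ahead of it and the grasp point (between the pads) lies 180 mm ahead of it; z points along the fingers, y is the line along which they close (so a half turn about z gives the same grasp; the last joint's range is limited). The gripper opens to 94 mm and grips with 3 to 60 N. Pads are 16 mm wide; open, the fingers measure 119 mm over their backs; the gripper's body (75 mm by 177 mm) begins 78 mm behind the grasp point.
Start: joints at [1.205, 0.628, 0.038, 1.517, -0.027, 0.996, -0.02], TCP at [0.192, -0.621, 0.405] pointing down, gripper open.
Joint ranges: [-3.06, 3.06], [-0.37, 2.12], [-1.25, 1.32], [0.18, 2.47], [-1.1, 4.24], [0.23, 1.98], [-2.94, 2.94]. Speed limits (rad/s): [2.57, 2.57, 3.14, 3.14, 3.14, 3.14, 3.14].

### API

Orientations are given as [roll, pitch, yaw] about the fixed x, y, z axes, in that order (R = Rz(yaw) Ry(pitch) Rx(roll)).
In Python, from plant import robot gives the robot as it stands. The module is installed in compiled form; this text tells all that it offers.
- The arm moves only by the tool play_rows, never from a script. Its argument "steps" is a list of rows, each a list of 7 numbers: the shift along the tool's x, y, z normalised to -1 to 1, where 1 is 100 mm, then the turn, a rotation vector about the tool's x, y, z normalised to -1 to 1, where 1 is 360 degrees, then the closure, from 0 (fully open) to 1 (shut). A call has 1 to 20 rows; each row shifts and turns the commanded pose from where the row before left it, along the tool's axes as they then stand; what a row does not reach is not made up. A row lasts 1/10 s, in which the tool goes at most 50 mm and 8.59 degrees, less where a joint would pass 70% of its speed; a pose out of reach is approached as far as the arm can. A call with a number of a shift or a turn outside -1 to 1 is refused whole. A call with a gripper value outside its range is refused whole. The fingers move at their own pace and stop on an object; the grip force is fixed at half the most. Time passes only in rows, so rows that do not move let the fingers close. It gives the time, the measured TCP pose, the force, the opening and the grip force at its end, in the units of the state.
- robot.sense(): the state, without advancing time (a new reading comes with each control period).
- robot.grab_frame(name): name is "side" or "top" or "wrist"; returns (picture, depth): 384x512x3 uint8, blue, green, red; 384x512 float32, m along the optical axis (not along the pixel's ray), 0 where there is no reading.
- robot.camera_info(name): a dict with "fx", "fy", "cx", "cy" (pixels), "R" (3x3) and "t" (3): a world point X has camera coordinates R X + t. Camera axes: x right, y down, z forward; pixel columns grow to the right and rows downward; lengths in m; the calibration is good to about 2 mm. A picture is of the moment at which its call begins: read the wrist's pose just before it. camera_info takes no time and is no camera call; for the wrist camera it gives the pose at the moment of the call.
- robot.finish_job(): hands the job in; it is judged then, once.
The state is a dict: "t": time; "joints": joint angles; "qd": joint speeds; "effort": joint torques, N m; "tcp_pos": TCP position; "tool_rot": TCP orientation; "wrist_force": force on the tool from outside, world axes, zero at the start; "ft_torque": the same for the moment, N m; "grip_width": finger opening in m; "gripper_force": force on a finger pad.
Only numpy, scipy, OpenCV 4.12 (cv2) and the standard library are available. Lean on these libraries where they do the work, as an engineer would, in place of code of your own. Each camera call takes 0.05 s, during which the arm holds its last target. There are 200 camera calls.

## Working session

There is one attempt and no reset: what is moved stays moved. The work goes in short steps, Python scripts to look and compute and a tool call to move; the robot and the scene stay as the last step left them, time stands still between calls to the robot, and variables do not carry over. Pictures are saved under pics/ and viewed, at most 10 in all, crops included, and the job is handed in when it is done.

Besides the shell and the picture viewer there is one more tool, called as name(argument=value, ...) on one line, values as JSON. play_rows: Moves the arm, as the interface text tells. Scaled input: -1 to 1 covers 100 mm each way for a shift and 360 degrees each way for a turn. Its arguments: {"type":"object","properties":{"steps":{"type":"array"}},"required":["steps"]}

```bash
mkdir -p pics
cat > h.py <<'E'
import numpy as np, cv2
from plant import robot
def grab(n):
    c=robot.camera_info(n); p,d=robot.grab_frame(n); return c,p,d
def world(c,d):
    v,u=np.mgrid[0:d.shape[0],0:d.shape[1]]
    X=np.stack([(u-c['cx'])/c['fx']*d,(v-c['cy'])/c['fy']*d,d],-1)
    return (X-np.array(c['t']))@np.array(c['R'])
E
python3 - <<'E'
from h import *
for n in ['top','side']:
    c,p,d=grab(n); cv2.imwrite(f'pics/{n}.png',p); np.savez(f'{n}.npz',w=world(c,d),p=p,d=d); print(n,-np.array(c['R']).T@c['t'])
print(robot.sense())
E
```

```text
top [0.32922598 0.07827466 1.14463331]
side [0.11196541 0.8875076  0.90037864]
{'t': 0.1, 'joints': array([ 1.20522122,  0.62921891,  0.03846984,  1.51824665, -0.02699751,
        0.99629939, -0.02001004]), 'qd': array([-1.29071941e-03, -2.33130777e-03, -5.57643093e-04, -2.36525877e-03,
       -7.56338966e-05,  1.85134070e-03,  7.25927544e-04]), 'effort': array([ 1.63066936e-03, -5.50798130e+01,  1.14704266e+00, -1.87121075e+01,
       -5.22010261e-02,  1.92425604e-02,  4.30322530e-05]), 'tcp_pos': array([ 0.19189276, -0.62075946,  0.4038756 ]), 'tool_rot': array([-3.13993928e+00,  3.10731818e-05,  2.99746644e-01]), 'wrist_force': array([ 0.1011383 , -0.18493829, -0.00978858]), 'ft_torque': array([-0.01562945, -0.034783  , -0.03556595]), 'gripper_force': 0.0, 'grip_width': 0.09418337121279584}
```

View pics/top.png

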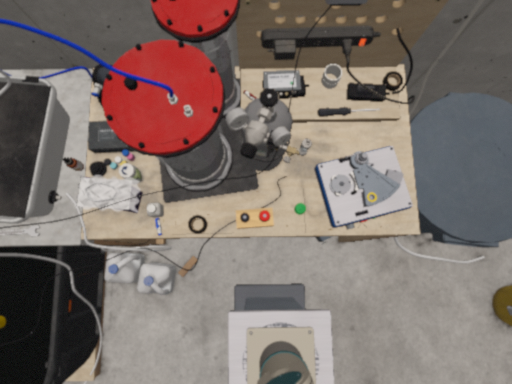

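View pics/side.png

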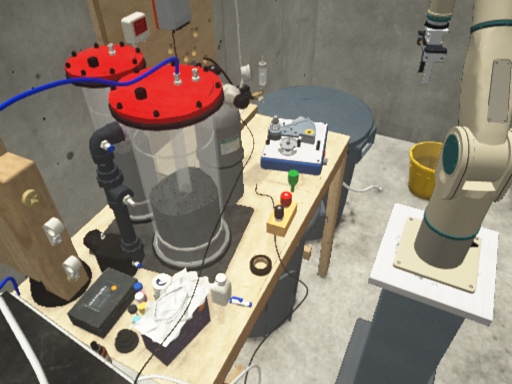

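The top view shows the red knob at (265,215), the black knob at (244,217) and the loose green look-alike at (300,209). The big red lids at (163,97) and (195,10) are not pins. The pump's yellow eye is at (372,198) and its pivot column at about (360,160). I choose the red knob in the block and will measure and check it in a close crop.

```bash
cat > m.py <<'E'
from h import *
for n in ['top','side']:
    z=np.load(n+'.npz'); w,p=z['w'],z['p']; hsv=cv2.cvtColor(p,cv2.COLOR_BGR2HSV)
    H,S,V=hsv[...,0].astype(int),hsv[...,1],hsv[...,2]
    box={'top':[(225,195,285,232),(310,140,415,230)],'side':[(262,180,305,245),(255,105,335,180)]}[n]
    def comp(name,m,b):
        mm=np.zeros_like(m); mm[b[1]:b[3],b[0]:b[2]]=m[b[1]:b[3],b[0]:b[2]]
        k,l,st,ce=cv2.connectedComponentsWithStats(mm.astype(np.uint8))
        for i in range(1,k):
            if st[i,4]>12:
                q=w[l==i]; print(n,name,ce[i].round(1),st[i,4],'med',np.median(q,0).round(4),'lo',q.min(0).round(3),'hi',q.max(0).round(3))
    comp('red',((H<6)|(H>174))&(S>150)&(V>80),box[0])
    comp('black',(V<60),box[0])
    comp('wood',(H>8)&(H<28)&(S>130)&(V>150),box[0])
    comp('yellow',(H>18)&(H<35)&(S>130)&(V>90),box[1])
    comp('blue',(H>100)&(H<125)&(S>120),box[1])
    comp('white/top',(w[...,2]>.05)&(w[...,2]<.07)&(V>120),box[1])
    comp('high',(w[...,2]>.105)&(w[...,2]<.15),box[1])
    comp('plate',(w[...,2]>.092)&(w[...,2]<.104),box[1])
p=cv2.imread('pics/top.png'); a=cv2.resize(p[190:235,225:315],None,fx=8,fy=8,interpolation=2); b=cv2.resize(p[140:232,310:420],(720,602-360+0),interpolation=2)
cv2.imwrite('pics/c1.png',a)
E
python3 m.py
```

```text
top red [263.9 215.6] 62 med [0.4379 0.043  0.0856] lo [0.426 0.031 0.082] hi [0.453 0.055 0.091]
top yellow [371.6 196.7] 30 med [ 0.489  -0.2808  0.0984] lo [ 0.477 -0.293  0.095] hi [ 0.502 -0.269  0.103]
top blue [324.6 196.5] 123 med [ 0.4999 -0.1507  0.0476] lo [ 0.408 -0.175  0.038] hi [ 0.595 -0.126  0.057]
top white/top [383.6 159.3] 627 med [ 0.6159 -0.34    0.0607] lo [ 0.566 -0.391  0.053] hi [ 0.66  -0.283  0.07 ]
top white/top [356.7 196. ] 2403 med [ 0.4848 -0.2238  0.0606] lo [ 0.41  -0.418  0.05 ] hi [ 0.621 -0.13   0.07 ]
top high [359.3 157.1] 137 med [ 0.6054 -0.2447  0.1241] lo [ 0.591 -0.267  0.106] hi [ 0.622 -0.2    0.148]
top plate [373.  182.5] 1198 med [ 0.5318 -0.2847  0.0989] lo [ 0.465 -0.37   0.092] hi [ 0.624 -0.225  0.104]
top plate [340.9 184.2] 137 med [ 0.5308 -0.1912  0.0933] lo [ 0.506 -0.219  0.092] hi [ 0.559 -0.165  0.103]
side red [285.8 198.4] 112 med [0.434  0.0552 0.0824] lo [0.422 0.031 0.055] hi [0.453 0.065 0.087]
side wood [279.2 226.5] 153 med [0.4211 0.1314 0.0292] lo [0.112 0.024 0.005] hi [0.457 0.888 0.9  ]
side yellow [308.6 131.4] 20 med [ 0.4913 -0.283   0.0958] lo [ 0.476 -0.295  0.087] hi [ 0.502 -0.268  0.101]
side blue [291.4 162.1] 143 med [ 0.4986 -0.1512  0.0496] lo [ 0.406 -0.186  0.043] hi [ 0.598 -0.124  0.055]
side white/top [284.7 121.5] 63 med [ 0.613  -0.3627  0.0585] lo [ 0.59  -0.39   0.054] hi [ 0.643 -0.327  0.064]
side white/top [298.6 149.4] 1193 med [ 0.4844 -0.1959  0.0586] lo [ 0.407 -0.41   0.05 ] hi [ 0.618 -0.124  0.07 ]
side high [274.  123.5] 112 med [ 0.6041 -0.2423  0.1196] lo [ 0.588 -0.264  0.106] hi [ 0.622 -0.194  0.149]
side plate [296.7 128.6] 552 med [ 0.5319 -0.2768  0.0967] lo [ 0.463 -0.363  0.092] hi [ 0.622 -0.22   0.104]
side plate [287.  142.2] 15 med [ 0.5315 -0.188   0.0957] lo [ 0.525 -0.202  0.092] hi [ 0.55  -0.181  0.099]
```

View pics/c1.png

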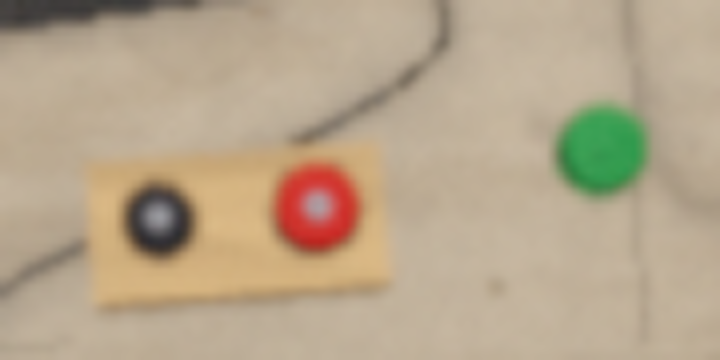

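play_rows(steps=[[0.308,-0.293,0.044,0,0,0,0.5],[0.308,-0.293,0.044,0,0,0,0.5],[0.308,-0.293,0.044,0,0,0,0.5],[0.308,-0.293,0.044,0,0,0,0.5],[0.308,-0.293,0.044,0,0,0,0.5],[0.308,-0.293,0.044,0,0,0,0.5],[0.308,-0.293,0.044,0,0,0,0.5],[0.308,-0.293,0.044,0,0,0,0.5],[0.308,-0.293,0.044,0,0,0,0.5],[0.308,-0.293,0.044,0,0,0,0.5],[0.176,-0.384,0,0,0,0,0.5],[0.176,-0.384,0,0,0,0,0.5],[0.176,-0.384,0,0,0,0,0.5],[0.176,-0.384,0,0,0,0,0.5],[0.176,-0.384,0,0,0,0,0.5],[0.176,-0.384,0,0,0,0,0.5],[0.176,-0.384,0,0,0,0,0.5],[0,0,0,0,0,0.016,0.5],[0,0,0,0,0,0.016,0.5],[0,0,0,0,0,0.016,0.5]])

```text
t: 2.1
tcp_pos: [0.4379, 0.0436, 0.3605]
tool_rot: [3.142, 0.001, -0.005]
wrist_force: [0.1, 0.4, -0.1]
grip_width: 0.0474
gripper_force: 0.0
```

Run:
```python
from h import *
s=robot.sense(); print(s['t'],s['tcp_pos'],s['tool_rot'],s['grip_width'],s['joints'].round(2))
c,p,d=grab('wrist'); cv2.imwrite('pics/w1.png',p)
w=world(c,d); hsv=cv2.cvtColor(p,cv2.COLOR_BGR2HSV); H,S,V=[hsv[...,i].astype(int) for i in range(3)]
m=((H<6)|(H>174))&(S>150)&(V>80)&(w[...,2]>.08)&(w[...,2]<.092)
v,u=np.nonzero(m); print(len(u),u.mean(),v.mean(),(w[m].min(0)+w[m].max(0))/2,w[m].min(0),w[m].max(0))
# pump yaw from white top
z=np.load('top.npz'); W=z['w']
q=W[140:232,310:420].reshape(-1,3); q=q[(q[:,2]>.052)&(q[:,2]<.16)]
r=cv2.minAreaRect((q[:,:2]*1000).astype(np.float32)); print('rect',r)
q=W[140:232,310:420].reshape(-1,3);k=q[(q[:,2]>.122)&(q[:,2]<.16)];print('cap',np.median(k,0),k.min(0),k.max(0))
```

```text
2.1 [0.43791575 0.04358842 0.36048393] [ 3.14152725e+00  5.12683301e-04 -4.66967732e-03] 0.047445340720312486 [-0.25  0.41  0.12  2.13 -0.08  0.61 -1.65]
757 256.2324966974901 196.25099075297226 [0.4401924  0.04213859 0.08444723] [0.4241694  0.02624463 0.08017984] [0.45621541 0.05803256 0.08871461]
rect ((534.3152465820312, -272.00848388671875), (205.3157958984375, 257.0656433105469), 13.525533676147461)
cap [ 0.60417427 -0.24809298  0.13287811] [ 0.59075925 -0.2670599   0.12200627] [ 0.62197578 -0.23713375  0.1505615 ]
```

View pics/w1.png

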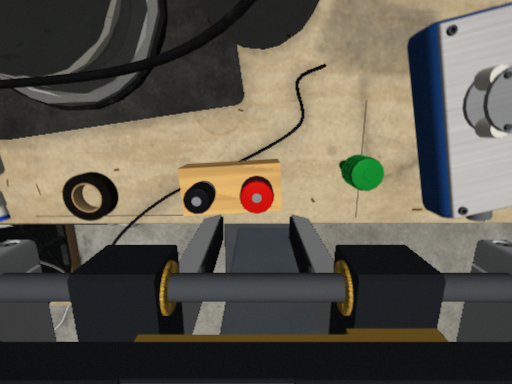

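The wrist view shows the red knob at (256,196) between the fingers, black at (200,198) to its left and green off to the right at (362,173). The red knob lies at about (0.439, 0.0425) with its top at z = 0.085, as expected. I go down to it and grip.

play_rows(steps=[[0.011,0.011,0.25,0,0,0,0.5],[0,0,0.25,0,0,0,0.5],[0,0,0.25,0,0,0,0.5],[0,0,0.15,0,0,0,0.5],[0,0,0.12,0,0,0,0.5],[0,0,0.085,0,0,0,0.5],[0,0,0,0,0,0,0.5],[0,0,0,0,0,0,1],[0,0,0,0,0,0,1],[0,0,0,0,0,0,1],[0,0,0,0,0,0,1],[0,0,0,0,0,0,1],[0,0,0,0,0,0,1]])

```text
t: 3.45
tcp_pos: [0.4394, 0.042, 0.2507]
tool_rot: [-3.141, -0.001, -0.002]
wrist_force: [-1.0, 0.1, 6.6]
grip_width: 0.0335
gripper_force: 30.0
```

play_rows(steps=[[0,0,-0.1,0,0,0,1],[0,0,-0.1,0,0,0,1],[0,0,-0.1,0,0,0,1],[0,0,-0.25,0,0,0,1],[0,0,-0.25,0,0,0,1],[0,0,-0.25,0,0,0,1],[0,0,-0.25,0,0,0,1],[0,0,0,0,0,0,1]])

```text
t: 4.25
tcp_pos: [0.4397, 0.0417, 0.3834]
tool_rot: [-3.141, -0.006, -0.002]
wrist_force: [1.0, -0.9, -1.3]
grip_width: 0.0333
gripper_force: 30.0
```

Run:
```python
from h import *
s=robot.sense(); print(s['t'],s['tcp_pos'],s['tool_rot'],s['grip_width'],s['wrist_force'],s['ft_torque'])
for n in ['wrist','side']:
    c,p,d=grab(n); w=world(c,d); hsv=cv2.cvtColor(p,cv2.COLOR_BGR2HSV); H,S,V=[hsv[...,i].astype(int) for i in range(3)]
    near=np.linalg.norm(w-[.44,.042,.17],axis=-1)<.09
    m=((H<6)|(H>174))&(S>120)&(V>60)&near
    v,u=np.nonzero(m); print(n,len(u),u.mean(),v.mean(),w[m].min(0),w[m].max(0))
    R,t=np.array(c['R']),np.array(c['t']); tp=R@[s['tcp_pos'][0],s['tcp_pos'][1],s['tcp_pos'][2]-.244]+t
    print('exp tip px',c['fx']*tp[0]/tp[2]+c['cx'],c['fy']*tp[1]/tp[2]+c['cy'])
    if n=='side': cv2.imwrite('pics/s2.png',cv2.resize(p[100:240,230:350],(600,700))[:600])
    else: cv2.imwrite('pics/w2.png',p)
```

```text
4.25 [0.43971275 0.04172484 0.38340754] [-3.14071245e+00 -6.16888054e-03 -2.17705828e-03] 0.03329807803427731 [ 0.97472834 -0.93222801 -1.25308764] [ 0.04931327 -0.03450014  0.02985167]
wrist 2434 255.8685291700904 241.39030402629416 [0.4241029  0.02395003 0.14983963] [0.45793543 0.05727761 0.22094621]
exp tip px 254.71932491105798 209.91250600681843
side 66 290.57575757575756 162.5909090909091 [0.42206441 0.0233743  0.18178134] [0.43899988 0.06453426 0.2294531 ]
exp tip px 286.4804358989936 179.7537828464921
```

View pics/s2.png

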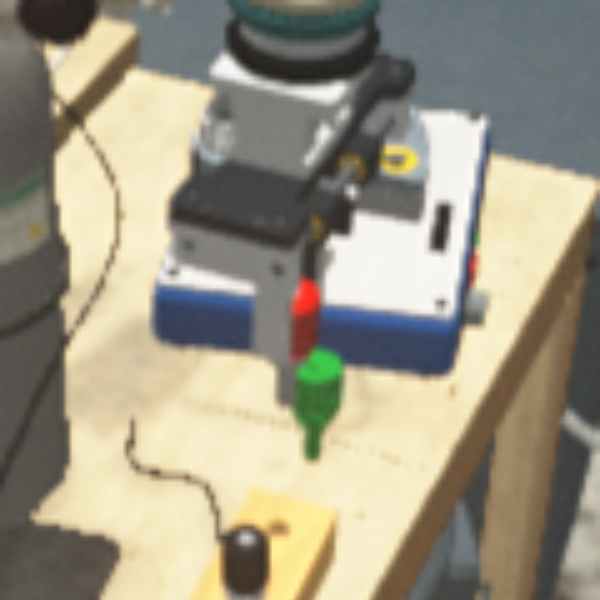

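View pics/w2.png

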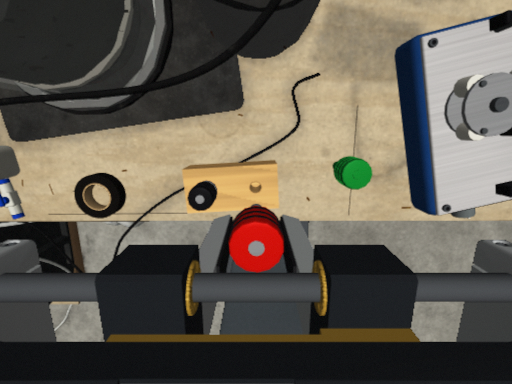

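The pin is held, the block's hole is empty, and the black pin (202,197) and green look-alike (353,173) are untouched. Moving above the eye.

play_rows(steps=[[0.061,0.401,0,0,0,0,1],[0.061,0.401,0,0,0,0,1],[0.061,0.401,0,0,0,0,1],[0.061,0.401,0,0,0,0,1],[0.061,0.401,0,0,0,0,1],[0.061,0.401,0,0,0,0,1],[0.061,0.401,0,0,0,0,1],[0.061,0.401,0,0,0,0,1],[0,0,0,0,0,-0.0205,1],[0,0,0,0,0,-0.0205,1],[0,0,0,0,0,0,1],[0,0,0,0,0,0,1]])

```text
t: 5.55
tcp_pos: [0.4869, -0.2787, 0.3791]
tool_rot: [-3.14, 0.002, 0.253]
wrist_force: [-0.6, -1.5, -1.5]
grip_width: 0.034
gripper_force: 30.0
```

```bash
cat > eye.py <<'E'
from h import *
s=robot.sense(); print(s['t'],s['tcp_pos'],s['tool_rot'],s['wrist_force'],s['ft_torque'],s['grip_width'])
y=s['tool_rot'][2]
for n in ['wrist','top','side']:
    c,p,d=grab(n); w=world(c,d); hsv=cv2.cvtColor(p,cv2.COLOR_BGR2HSV); H,S,V=[hsv[...,i].astype(int) for i in range(3)]
    m=(H>18)&(H<35)&(S>120)&(V>70)&(np.linalg.norm(w[...,:2]-[.5,-.3],axis=-1)<.08)&(w[...,2]>.08)&(w[...,2]<.11)
    v,u=np.nonzero(m); q=w[m]
    if len(u)>5: print(n,'eye',len(u),u.mean(),v.mean(),'mean',q.mean(0).round(4),q.min(0).round(4),q.max(0).round(4))
    m=((H<6)|(H>174))&(S>120)&(V>60)&(np.linalg.norm(w[...,:2]-s['tcp_pos'][:2],axis=-1)<.05)&(w[...,2]>.09)
    v,u=np.nonzero(m); q=w[m]
    if len(u)>5: print(n,'red',len(u),q.min(0).round(4),q.max(0).round(4))
    cv2.imwrite(f'pics/last_{n}.png',p)
E
python3 eye.py
```

```text
5.55 [ 0.48692805 -0.27873658  0.37908413] [-3.13983968e+00  1.61872427e-03  2.52729334e-01] [-0.61430962 -1.47545265 -1.47696591] [-0.02043457 -0.01827632  0.01499357] 0.03404154616966696
wrist eye 326 257.67791411042947 193.25766871165644 mean [ 0.4914 -0.2802  0.0991] [ 0.4763 -0.2951  0.0968] [ 0.5037 -0.2663  0.1014]
wrist red 2352 [ 0.4702 -0.2972  0.1461] [ 0.5034 -0.2633  0.2169]
side eye 21 308.42857142857144 131.52380952380952 mean [ 0.4906 -0.2802  0.0959] [ 0.4778 -0.294   0.088 ] [ 0.5011 -0.2652  0.1018]
side red 30 [ 0.4687 -0.2977  0.1865] [ 0.5012 -0.2605  0.2152]
```

View pics/last_wrist.png

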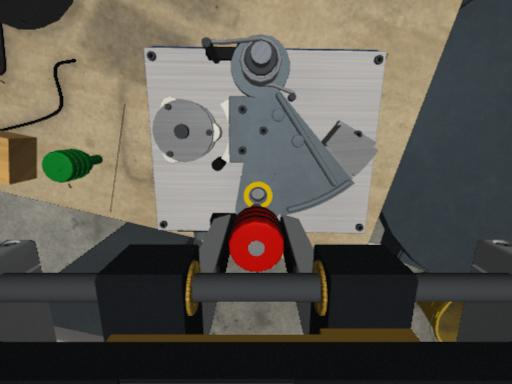

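The wrist view shows the eye's ring at (258,193), the pivot cap at (260,50) and the pin straight behind the ring. The pin needs about 3.5 mm more forward. I shift it and lower slowly.

play_rows(steps=[[0.034,0.008,0,0,0,0,1],[0,0,0.1,0,0,0,1],[0,0,0.1,0,0,0,1],[0,0,0.07,0,0,0,1],[0,0,0.04,0,0,0,1],[0,0,0.03,0,0,0,1],[0,0,0.03,0,0,0,1],[0,0,0.03,0,0,0,1],[0,0,0.03,0,0,0,1],[0,0,0,0,0,0,1]])

```text
t: 6.7
tcp_pos: [0.4907, -0.2789, 0.3369]
tool_rot: [-3.141, 0.0, 0.256]
wrist_force: [-0.1, -0.5, -2.0]
grip_width: 0.0338
gripper_force: 30.0
```

play_rows(steps=[[0,0,0.03,0,0,0,1],[0,0,0.03,0,0,0,1],[0,0,0.02,0,0,0,1],[0,0,0,0,0,0,1]])

```text
t: 7.1
tcp_pos: [0.4907, -0.279, 0.3289]
tool_rot: [-3.141, 0.001, 0.256]
wrist_force: [-0.5, -0.2, -1.4]
grip_width: 0.0336
gripper_force: 30.0
```

play_rows(steps=[[0,0,0.01,0,0,0,1],[0,0,0.01,0,0,0,1],[0,0,0,0,0,0,1]])

```text
t: 7.4
tcp_pos: [0.4907, -0.279, 0.3285]
tool_rot: [3.141, -0.0, 0.256]
wrist_force: [-3.5, 0.2, 9.8]
grip_width: 0.0334
gripper_force: 30.0
```

```bash
python3 eye.py
```

```text
7.4 [ 0.49071697 -0.278976    0.32851723] [ 3.14130274e+00 -2.38934738e-04  2.55562881e-01] [-3.48896259  0.24986095  9.77804441] [ 0.19214103  1.04317669 -0.00882129] 0.03339090345808249
wrist eye 213 255.94366197183098 204.09859154929578 mean [ 0.4985 -0.2783  0.099 ] [ 0.4883 -0.2934  0.0973] [ 0.5035 -0.266   0.1006]
wrist red 2333 [ 0.4741 -0.2974  0.0975] [ 0.5079 -0.2638  0.1662]
side eye 18 308.6111111111111 131.94444444444446 mean [ 0.4889 -0.2772  0.0965] [ 0.4765 -0.2927  0.0886] [ 0.5013 -0.2673  0.1005]
side red 31 [ 0.4727 -0.2881  0.1386] [ 0.5062 -0.2508  0.1827]
```

Contact is at TCP z = 0.3285, so the tip rests on the lock plate (knob top 0.166, tip about 0.085). Swinging along the arc, turning the tool with the plate.

play_rows(steps=[[0,0.024,-0.008,0,0,-0.0032,1],[0.0005,0.036,0,0,0,-0.0048,1],[0.0005,0.036,0,0,0,-0.0048,1],[0.0005,0.036,0,0,0,-0.0048,1],[0,0,0,0,0,0,1]])

```text
t: 8.05
tcp_pos: [0.4941, -0.29, 0.3286]
tool_rot: [-3.137, 0.001, 0.368]
wrist_force: [-5.0, 5.7, 9.2]
grip_width: 0.0334
gripper_force: 30.0
```

play_rows(steps=[[0.0005,0.036,0,0,0,-0.0048,1],[0.0005,0.036,0,0,0,-0.0048,1],[0.0005,0.036,0,0,0,-0.0048,1],[0.0005,0.036,0,0,0,-0.0048,1],[0.0005,0.036,0,0,0,-0.0048,1],[0.0005,0.036,0,0,0,-0.0048,1],[0.0005,0.036,0,0,0,-0.0048,1],[0,0,0,0,0,0,1]])

```text
t: 8.85
tcp_pos: [0.5048, -0.3124, 0.3285]
tool_rot: [-3.135, 0.002, 0.578]
wrist_force: [-7.1, 4.7, 10.8]
grip_width: 0.0337
gripper_force: 30.0
```

```bash
cat > ang.py <<'E'
from h import *
s=robot.sense(); y=s['tool_rot'][2]; f=s['wrist_force']
print('Frad',f[0]*np.cos(y)+f[1]*np.sin(y),'Ftan',f[0]*np.sin(y)-f[1]*np.cos(y),'Fz',f[2],'tq',s['ft_torque'])
psi=.2556; P=np.array([.4907,-.279])+.12*np.array([np.cos(psi),np.sin(psi)])
r=s['tcp_pos'][:2]-P; print('theta',np.arctan2(-r[1],-r[0])-psi,'r',np.hypot(*r),s['tcp_pos'])
E
python3 ang.py; python3 eye.py
```

```text
Frad -3.373447366111391 Ftan -7.755932727035734 Fz 10.77270963589843 tq [ 1.36429884  2.00532943 -0.01613489]
theta 0.30277883187940885 r 0.1202775253912959 [ 0.50479222 -0.31238536  0.3285271 ]
8.85 [ 0.50479222 -0.31238536  0.3285271 ] [-3.13496761e+00  2.11285421e-03  5.78383125e-01] [-7.06468988  4.65024693 10.77270964] [ 1.36429884  2.00532943 -0.01613489] 0.03374030242835411
wrist eye 226 253.8230088495575 203.81415929203538 mean [ 0.5095 -0.3067  0.099 ] [ 0.4961 -0.3218  0.0974] [ 0.5167 -0.2977  0.101 ]
wrist red 2324 [ 0.4882 -0.3292  0.0982] [ 0.5206 -0.2961  0.1662]
side eye 21 308.6190476190476 126.66666666666667 mean [ 0.5004 -0.3078  0.0971] [ 0.489  -0.3243  0.0916] [ 0.5153 -0.2935  0.1009]
side red 37 [ 0.5003 -0.3261  0.1346] [ 0.5246 -0.2871  0.1754]
```

play_rows(steps=[[0.0005,0.036,0,0,0,-0.0048,1],[0.0005,0.036,0,0,0,-0.0048,1],[0.0005,0.036,0,0,0,-0.0048,1],[0,0.0145,0,0,0,-0.0019,1],[0,0.0145,0,0,0,-0.0019,1],[0,0,0,0,0,0,1]])

```text
t: 9.6
tcp_pos: [0.5122, -0.3232, 0.3285]
tool_rot: [-3.133, 0.003, 0.692]
wrist_force: [-9.0, 5.3, 12.7]
grip_width: 0.0338
gripper_force: 30.0
```

```bash
python3 ang.py
```

```text
Frad -3.55336238498271 Ftan -9.892178750105487 Fz 12.718010677813817 tq [1.61985823 2.50531184 0.0248186 ]
theta 0.41162747171309316 r 0.1204110519918971 [ 0.51221367 -0.3231725   0.32849844]
```

play_rows(steps=[[0,0.0145,0,0,0,-0.0019,1],[0,0.0145,0,0,0,-0.0019,1],[0,0.0145,0,0,0,-0.0019,1],[0,0,0,0,0,0,1]])

```text
t: 10.0
tcp_pos: [0.5149, -0.3265, 0.3285]
tool_rot: [-3.132, 0.003, 0.728]
wrist_force: [-8.9, 5.5, 13.3]
grip_width: 0.0335
gripper_force: 30.0
```

play_rows(steps=[[0,0.0145,0,0,0,-0.0019,1],[0,0.0145,0,0,0,-0.0019,1],[0,0,0,0,0,0,1]])

```text
t: 10.3
tcp_pos: [0.5167, -0.3287, 0.3285]
tool_rot: [-3.132, 0.003, 0.752]
wrist_force: [-9.0, 5.8, 13.8]
grip_width: 0.0334
gripper_force: 30.0
```

play_rows(steps=[[0,0.0145,0,0,0,-0.0019,1],[0,0.0145,0,0,0,-0.0019,1],[0,0,0,0,0,0,1]])

```text
t: 10.6
tcp_pos: [0.5186, -0.3308, 0.3285]
tool_rot: [-3.132, 0.003, 0.776]
wrist_force: [-9.1, 5.4, 13.4]
grip_width: 0.0341
gripper_force: 30.0
```

play_rows(steps=[[0,0.0145,0,0,0,-0.0019,1],[0,0.0145,0,0,0,-0.0019,1],[0,0,0,0,0,0,1]])

```text
t: 10.9
tcp_pos: [0.5206, -0.3329, 0.3285]
tool_rot: [-3.132, 0.003, 0.799]
wrist_force: [-10.7, 5.2, 13.0]
grip_width: 0.0333
gripper_force: 30.0
```

play_rows(steps=[[0,0.0145,0,0,0,-0.0019,1],[0,0.0145,0,0,0,-0.0019,1],[0,0,0,0,0,0,1]])

```text
t: 11.2
tcp_pos: [0.5225, -0.335, 0.3285]
tool_rot: [-3.131, 0.003, 0.823]
wrist_force: [-9.9, 5.3, 14.5]
grip_width: 0.0335
gripper_force: 30.1
```

```bash
python3 ang.py;python3 eye.py
```

```text
Frad -2.882889203924702 Ftan -10.857238732923978 Fz 14.45223501950657 tq [1.57251186 2.93454911 0.02065961]
theta 0.5419679231116314 r 0.12064431706079234 [ 0.52253747 -0.33500114  0.32846053]
11.2 [ 0.52253747 -0.33500114  0.32846053] [-3.13144979e+00  2.62074936e-03  8.23323795e-01] [-9.92255177  5.26627472 14.45223502] [1.57251186 2.93454911 0.02065961] 0.03346449957892433
wrist eye 227 253.2511013215859 203.76211453744494 mean [ 0.5245 -0.3276  0.099 ] [ 0.509  -0.3421  0.0973] [ 0.5333 -0.3203  0.101 ]
wrist red 2301 [ 0.5052 -0.3514  0.0976] [ 0.5378 -0.3186  0.1662]
side eye 17 306.47058823529414 122.47058823529412 mean [ 0.5173 -0.3314  0.0965] [ 0.5068 -0.3411  0.0915] [ 0.5325 -0.3182  0.1005]
side red 48 [ 0.5131 -0.3482  0.1336] [ 0.5354 -0.3114  0.1712]
```

play_rows(steps=[[0,0.0145,0,0,0,-0.0019,1],[0,0.0145,0,0,0,-0.0019,1],[0,0,0,0,0,0,1]])

```text
t: 11.65
tcp_pos: [0.5247, -0.3372, 0.3284]
tool_rot: [-3.132, 0.003, 0.847]
wrist_force: [-9.5, 5.3, 12.5]
grip_width: 0.0332
gripper_force: 30.0
```

play_rows(steps=[[0,0.0145,0,0,0,-0.0019,1],[0,0.0145,0,0,0,-0.0019,1],[0,0,0,0,0,0,1]])

```text
t: 11.95
tcp_pos: [0.527, -0.3397, 0.3274]
tool_rot: [-3.133, 0.003, 0.871]
wrist_force: [-6.7, 2.1, 2.5]
grip_width: 0.0333
gripper_force: 30.0
```

z and Fz fell, so the hole is found. Pressing down gently.

play_rows(steps=[[0,0.007,0.01,0,0,-0.0009,1],[0,0.007,0.01,0,0,-0.0009,1],[0,0,0.01,0,0,0,1],[0,0,0,0,0,0,1]])

```text
t: 12.35
tcp_pos: [0.5283, -0.341, 0.3241]
tool_rot: [-3.134, 0.003, 0.882]
wrist_force: [-6.3, 1.6, 2.1]
grip_width: 0.0334
gripper_force: 30.0
```

```bash
python3 ang.py
```

```text
Frad -2.8048367228120616 Ftan -5.8960185997391585 Fz 2.1396155288435574 tq [0.4072322  1.73756656 0.01814173]
theta 0.6106412934042305 r 0.12113667803881385 [ 0.52834181 -0.3409549   0.3240821 ]
```

play_rows(steps=[[-0.004,0,0.02,0,0,0,1],[0,0,0.02,0,0,0,1],[0,0,0.02,0,0,0,1],[0,0,0,0,0,0,1]])

```text
t: 12.75
tcp_pos: [0.5285, -0.3414, 0.318]
tool_rot: [-3.136, 0.002, 0.882]
wrist_force: [-5.6, 1.0, 0.2]
grip_width: 0.0336
gripper_force: 30.0
```

```bash
python3 ang.py
```

```text
Frad -2.8229957136891883 Ftan -4.949585919287836 Fz 0.21043040052760717 tq [ 0.16434791  1.38439968 -0.01708079]
theta 0.6139598214197965 r 0.12140744774661363 [ 0.52847383 -0.34142164  0.31802073]
```

play_rows(steps=[[0,0,0.02,0,0,0,1],[0,0,0.02,0,0,0,1],[0,0,0.02,0,0,0,1],[0,0,0.02,0,0,0,1],[0,0,0.02,0,0,0,1],[0,0,0,0,0,0,1]])

```text
t: 13.35
tcp_pos: [0.5284, -0.3415, 0.308]
tool_rot: [-3.136, 0.002, 0.882]
wrist_force: [-5.1, 1.1, 0.2]
grip_width: 0.0336
gripper_force: 30.0
```

```bash
python3 ang.py
```

```text
Frad -2.428976564935865 Ftan -4.623484407335587 Fz 0.20384767842669888 tq [ 0.11084441  1.33530683 -0.03941438]
theta 0.61398757697926 r 0.12148118140829971 [ 0.52842883 -0.34148015  0.30801179]
```

Nearly home; pressing the last 2 mm or so until the collar seats.

play_rows(steps=[[0,0,0.01,0,0,0,1],[0,0,0.01,0,0,0,1],[0,0,0.01,0,0,0,1],[0,0,0,0,0,0,1]])

```text
t: 13.75
tcp_pos: [0.5285, -0.3416, 0.3067]
tool_rot: [-3.137, 0.002, 0.882]
wrist_force: [-7.3, 2.9, 10.7]
grip_width: 0.0338
gripper_force: 30.0
```

```bash
python3 ang.py; python3 eye.py
```

```text
Frad -2.403459660431386 Ftan -7.539965344448056 Fz 10.69924819171332 tq [0.525771   1.95982579 0.02684352]
theta 0.6150159851865185 r 0.12149349959684559 [ 0.52851639 -0.34157012  0.30672895]
13.75 [ 0.52851639 -0.34157012  0.30672895] [-3.13676869e+00  2.36471537e-03  8.81553543e-01] [-7.34728817  2.94024697 10.69924819] [0.525771   1.95982579 0.02684352] 0.033792016791070294
wrist eye 33 250.06060606060606 206.66666666666666 mean [ 0.532  -0.3303  0.0989] [ 0.5232 -0.3356  0.0973] [ 0.5391 -0.3274  0.1003]
wrist red 2299 [ 0.5114 -0.3589  0.0985] [ 0.5446 -0.3256  0.1444]
side red 53 [ 0.5216 -0.3585  0.1133] [ 0.5453 -0.3198  0.1456]
```

View pics/last_wrist.png

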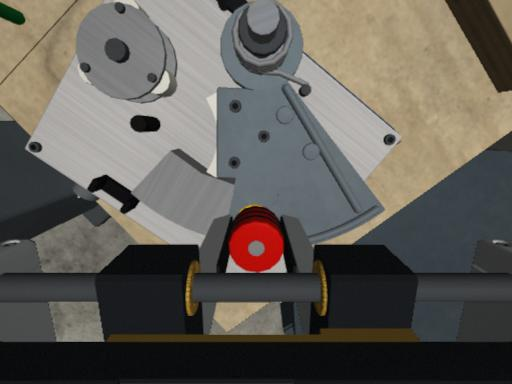

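The pin is seated: contact at about 10 N after 22 mm of drop, with the collar over the eye at (255,207). Releasing and lifting clear.

play_rows(steps=[[0,-0.004,-0.008,0,0,0,1],[0,0,0,0,0,0,0.8],[0,0,0,0,0,0,0.6],[0,0,0,0,0,0,0.3],[0,0,0,0,0,0,0.3],[0,0,0,0,0,0,0.3],[0,0,-0.1,0,0,0,0.3],[0,0,-0.3,0,0,0,0.3],[0,0,-0.4,0,0,0,0.3],[0,0,-0.3,0,0,0,0.3],[0,0,0,0,0,0,0.3],[0,0,0,0,0,0,0.3]])

```text
t: 15.1
tcp_pos: [0.5302, -0.3413, 0.418]
tool_rot: [3.139, -0.0, 0.882]
wrist_force: [0.2, 0.0, 0.1]
grip_width: 0.0658
gripper_force: 0.0
```

```bash
python3 eye.py
```

```text
15.1 [ 0.53022682 -0.34131513  0.41804202] [ 3.13917364e+00 -4.31789433e-04  8.82281236e-01] [0.20826409 0.00224096 0.13290747] [-0.06255735 -0.0535647   0.02219467] 0.06579508374358758
wrist red 780 [ 0.5104 -0.3675  0.0977] [ 0.5425 -0.3243  0.1458]
top red 82 [ 0.501  -0.3484  0.1249] [ 0.5402 -0.3058  0.2283]
side red 86 [ 0.5087 -0.3515  0.1085] [ 0.5394 -0.3154  0.1433]
```

View pics/last_wrist.png

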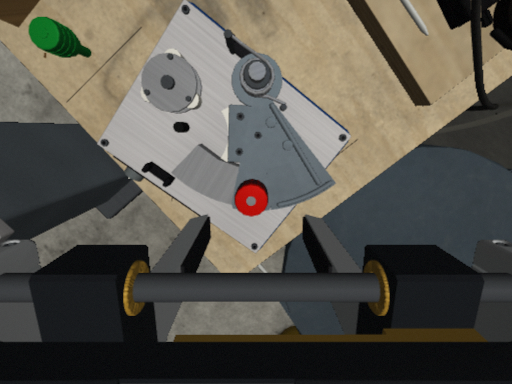

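The pin stands in the open plate, knob at (250,200) with its top at z of about 0.143, which matches fully home (0.142). The gripper is clear. Handing in.

```bash
python3 -c "
from h import *
print(robot.finish_job())"
```

```text
the job is handed in; nothing more can be done
None
```

The service pin is fully home in the lock plate, holding the swing plate open at about 0.6 rad with the gripper clear. I handed the job in at about 15 s; no verdict came back.

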